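# Put the reagent bottles back in their spill dishes

### The arm

A 7-joint arm with a two-finger parallel gripper is mounted at the origin on the work surface. World frame = base frame: x ahead of the robot, y to its left, z up, the work surface at z = 0. Lengths are in m, angles in rad, forces in N, time in s.
With the tool pointing down it reaches from about 0.4 to 0.85 m from the base axis. Payload 10.4 kg.
Tool frame: the origin (TCP) lies at the very end of the fingers, on their centre line; the grasp point (between the pads) lies r.grip_depth behind it (r.grip_depth is the distance from the TCP to the grasp point, in m); y points along the fingers, z is the direction in which the jaws open and shut, and the axes are right-handed (so a half turn about y gives the same grasp; the last joint's range is limited). The gripper opens to 87 mm and grips with 3 to 60 N. Pads are 19 mm wide; open, the fingers measure 117 mm over their backs; the gripper's body (75 mm by 190 mm) begins 51 mm behind the grasp point.
Start: joints at [1.176, 0.332, -0.065, 1.46, 0.022, 1.35, -0.088], TCP at [0.227, -0.582, 0.196] pointing down, gripper open.
Joint ranges: [-2.6, 2.6], [-0.5, 2.12], [-1.47, 1.34], [0.16, 2.42], [-1.27, 4.41], [0.06, 2.06], [-2.6, 2.6]. Speed limits (rad/s): [2.22, 2.22, 2.79, 2.79, 3.14, 3.14, 3.14].

### API

Orientations are given as a unit quaternion [x, y, z, w].
In Python, from bench import r gives the robot as it stands.
- The arm moves only by the shell command python3 -m jog 'ROWS' [OPENING] [FORCE]. ROWS is JSON, a list of rows, each a list of 6 numbers: the shift along the tool's x, y, z in m, then the turn, a rotation vector about the tool's x, y, z in degrees. A call has 1 to 12 rows; each row shifts and turns the pose as measured when the row begins, along the tool's axes as they then stand; what a row does not reach is not made up. A row lasts 1/12 s, in which the tool goes at most 41.7 mm and 7.16 degrees, less where a joint would pass 70% of its speed; a pose out of reach is approached as far as the arm can. A call with a gripper value outside its range is refused whole. OPENING is the opening, from -1 (shut) to 1 (fully open), so that 0 is half open, set as the call begins (- or left out, the last holds). The fingers move at their own pace and stop on an object; FORCE is the grip in N (left out, the last holds). Time passes only in rows, so rows that do not move let the fingers close. It gives the time, the measured TCP pose, the force and the opening at its end, in the units of the state.
- r.read_state(): the state, without advancing time (a new reading comes with each control period).
- r.camera(name): name is "scene" or "side" or "wrist"; returns a dict with "image" (400x640x3 uint8, red, green, blue), "range_z" (400x640 float32, m along the optical axis (not along the pixel's ray), 0 where there is no reading), "K" (3x3 intrinsics, pixels), "R" (3x3) and "t" (3): a world point X has camera coordinates R X + t. Camera axes: x right, y down, z forward; pixel columns grow to the right and rows downward; lengths in m; the calibration is good to about 2 mm. A picture is of the moment at which its call begins.
- r.close_job(): hands the job in, once; it reports no verdict.
The state is a dict: "time": time; "joint_positions": joint angles; "joint_vel": joint speeds; "joint_torque": joint torques, N m; "ee_pos": TCP position; "eef_rot": TCP orientation; "ft_force": force on the tool from outside, world axes, zero at the start; "torque": the same for the moment, N m; "width": finger opening in m.
Only numpy, scipy, OpenCV 4.12 (cv2) and the standard library are available. Lean on these libraries where they do the work, as an engineer would, in place of code of your own. Each camera call takes 0.05 s, during which the arm holds its last target. There are 200 camera calls.

### The job

Put the four amber reagent bottles away in their spill dishes: each bottle stands upright on the floor of the dish that has the colour of its cap and goes with its size (large bottle in large dish, small bottle in small dish). Keep the bottles upright and set each one down gently, without dropping it. Leave the white beaker and the green hotplate where they are.

Things in the scene. Friction and masses are not known exactly. Their poses are not given: they have to be found in the camera images.
- red_large_bottle_mid (a point): The large reagent bottle with the red cap: a closed upright round amber (dark brown) bottle with a white label, 54 mm in diameter and 95 mm high in all, standing on the work surface, about 200 g. Its straight-sided body reaches 66.5 mm above its underside; the narrower cap (36.7 mm across) takes up the top 20.9 mm. The point is on its axis, half-way up (47.5 mm above its underside); its z axis points up to the cap.
- red_small_bottle_mid (a point): The small reagent bottle with the red cap: a closed upright round amber (dark brown) bottle with a white label, 34 mm in diameter and 75 mm high in all, standing on the work surface, about 90 g. Its straight-sided body reaches 52.5 mm above its underside; the narrower cap (23.1 mm across) takes up the top 16.5 mm. The point is on its axis, half-way up (37.5 mm above its underside); its z axis points up to the cap.
- blue_large_bottle_mid (a point): The large reagent bottle with the blue cap: a closed upright round amber (dark brown) bottle with a white label, 54 mm in diameter and 95 mm high in all, standing on the work surface, about 200 g. Its straight-sided body reaches 66.5 mm above its underside; the narrower cap (36.7 mm across) takes up the top 20.9 mm. The point is on its axis, half-way up (47.5 mm above its underside); its z axis points up to the cap.
- blue_small_bottle_mid (a point): The small reagent bottle with the blue cap: a closed upright round amber (dark brown) bottle with a white label, 34 mm in diameter and 75 mm high in all, standing on the work surface, about 90 g. Its straight-sided body reaches 52.5 mm above its underside; the narrower cap (23.1 mm across) takes up the top 16.5 mm. The point is on its axis, half-way up (37.5 mm above its underside); its z axis points up to the cap.
- red_large_dish: The large red spill dish, fixed to the work surface: a shallow round red dish with a white disc on its floor, 84 mm across outside, 76 mm across inside, its floor 3 mm and its rim 10 mm above the work surface. Home of the large bottle with the red cap (54 mm in diameter). Its origin is the centre of its underside.
- red_small_dish: The small red spill dish, fixed to the work surface: a shallow round red dish with a white disc on its floor, 61 mm across outside, 53 mm across inside, its floor 3 mm and its rim 10 mm above the work surface. Home of the small bottle with the red cap (34 mm in diameter). Its origin is the centre of its underside.
- blue_large_dish: The large blue spill dish, fixed to the work surface: a shallow round blue dish with a white disc on its floor, 84 mm across outside, 76 mm across inside, its floor 3 mm and its rim 10 mm above the work surface. Home of the large bottle with the blue cap (54 mm in diameter). Its origin is the centre of its underside.
- blue_small_dish: The small blue spill dish, fixed to the work surface: a shallow round blue dish with a white disc on its floor, 61 mm across outside, 53 mm across inside, its floor 3 mm and its rim 10 mm above the work surface. Home of the small bottle with the blue cap (34 mm in diameter). Its origin is the centre of its underside.
- beaker: An empty white plastic beaker standing loose, 60 mm in diameter at the rim, 75 mm high: a bystander. Its origin is the centre of its underside.
- hotplate: A small mint-green hotplate with a white top, standing loose in the middle of the far side, 125 x 95 x 48 mm (x, y, height), 1.2 kg: a bystander. Its origin is the centre of its underside.
Things that resemble listed ones, but are neither listed nor needed, are in the scene too. What is shaped like the blue_large_dish but turquoise is not meant.

How it is judged:
At the end, for the whole second after the job is handed in: Every bottle stands upright (within 0.08 rad), flat on the floor of the dish of its cap's colour and its own size (axis within 13 mm of the dish's centre for the large, 11.5 mm for the small, which is anywhere inside the wall; height within 3 mm), released and at rest (horizontal distance between red_large_bottle_mid and red_large_dish below 0.013 m and angle between each of red_large_bottle_mid, red_small_bottle_mid, blue_large_bottle_mid, blue_small_bottle_mid's own z axis and vertical below 0.08 rad and z of red_large_bottle_mid in the frame of red_large_dish between 0.0475 and 0.0535 m and linear speed of each of red_large_bottle, red_small_bottle, blue_large_bottle, blue_small_bottle below 0.02 m/s and angular speed of each of red_large_bottle, red_small_bottle, blue_large_bottle, blue_small_bottle below 0.2 rad/s and horizontal distance between red_small_bottle_mid and red_small_dish below 0.0115 m and z of red_small_bottle_mid in the frame of red_small_dish between 0.0375 and 0.0435 m and horizontal distance between blue_large_bottle_mid and blue_large_dish below 0.013 m and z of blue_large_bottle_mid in the frame of blue_large_dish between 0.0475 and 0.0535 m and horizontal distance between blue_small_bottle_mid and blue_small_dish below 0.0115 m and z of blue_small_bottle_mid in the frame of blue_small_dish between 0.0375 and 0.0435 m); the robot touches nothing.
It fails at once if a bottle is tipped by more than 35 degrees (angle between any of red_large_bottle_mid, red_small_bottle_mid, blue_large_bottle_mid, blue_small_bottle_mid's own z axis and vertical above 0.61 rad).
It fails at once if a bottle is dropped or thrown (out of the fingers and faster than 0.6 m/s, a fall of about 20 mm) ((contact force between red_large_bottle and the fingers below 0.05 N and linear speed of red_large_bottle above 0.6 m/s) or (contact force between red_small_bottle and the fingers below 0.05 N and linear speed of red_small_bottle above 0.6 m/s) or (contact force between blue_large_bottle and the fingers below 0.05 N and linear speed of blue_large_bottle above 0.6 m/s) or (contact force between blue_small_bottle and the fingers below 0.05 N and linear speed of blue_small_bottle above 0.6 m/s)).
It fails at once if the beaker or the hotplate is shifted by more than 15 mm (distance of any of beaker, hotplate from where it was at the start of the episode above 0.015 m).
It fails at once if the beaker is tipped (angle between beaker's own z axis and vertical above 0.3 rad).
It also fails if it takes over 112 s, if anything falls off the work surface, if the arm or the gripper's body presses on something with over 40 N, if the wrist force passes 120 N, or if a joint passes its speed limit or range.

## Working session

There is one attempt and no reset: what is moved stays moved. The work goes in short steps, Python scripts to look and compute and a shell command to move; the robot and the scene stay as the last step left them, time stands still between calls to the robot, and variables do not carry over. Pictures are saved under pics/ and viewed, about 12 in all and at most 16, crops included, and the job is handed in when it is done.

```bash
ls; mkdir -p pics; cat > h.py <<'E'
import numpy as np, cv2
from bench import r
from scipy.spatial.transform import Rotation as Ro
def snap(n,f):
    c=r.camera(n); np.savez('pics/'+f+'.npz',**c); cv2.imwrite('pics/'+f+'.png',c['image'][:,:,::-1]); return c
def ld(f): return np.load('pics/'+f+'.npz')
def px(c,u,v,z=None):
    "world point at pixel: from depth, or on plane z"
    d=np.linalg.inv(c['K'])@[u,v,1]; R,t=c['R'],c['t']
    if z is None: return R.T@(d*c['range_z'][int(v),int(u)]-t)
    o=-R.T@t; w=R.T@d; return o+w*(z-o[2])/w[2]
E
python3 - <<'E'
from h import *
a=snap('scene','s0');b=snap('side','d0')
s=r.read_state();print(s, r.grip_depth);print(Ro.from_quat(s['eef_rot']).as_matrix().round(3))
for c in(a,b):print((-c['R'].T@c['t']).round(3),c['R'].round(2).tolist(),c['K'][0,0])
E
```

```text
pics
{'time': 0.1, 'joint_positions': array([ 1.17640783,  0.33279976, -0.06473325,  1.46084704,  0.02159926,
        1.34990786, -0.08848442]), 'joint_vel': array([-1.22083757e-03, -2.07907968e-03,  2.01824785e-05, -2.11948899e-03,
        8.05719910e-05,  5.48700553e-04, -7.29035754e-04]), 'joint_torque': array([ 2.16058528e-03, -6.24547577e+01,  2.53938662e-02, -3.90715742e+01,
       -6.13454869e-02,  3.66270065e-02,  9.98988071e-05]), 'ee_pos': array([ 0.22692801, -0.58194031,  0.19544409]), 'eef_rot': array([-0.13081283,  0.6953566 , -0.69448311,  0.13061553]), 'ft_force': array([-0.0120016 ,  0.94106241, -0.58903482]), 'torque': array([0.03876323, 0.03593389, 0.03686568]), 'width': 0.08696398508807679} 0.0187
[[-0.932 -0.001  0.363]
 [-0.363  0.001 -0.932]
 [ 0.    -1.    -0.001]]
[1.23  0.414 0.646] [[-0.47, 0.88, -0.02], [0.53, 0.26, -0.81], [-0.71, -0.39, -0.59]] 382.5943423330172
[0.068 1.037 0.691] [[-0.93, -0.37, -0.02], [-0.17, 0.45, -0.87], [0.33, -0.81, -0.48]] 421.09838080903415
```

View pics/s0.png

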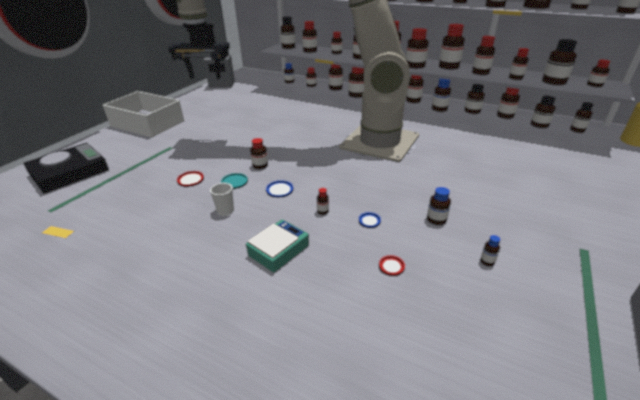

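View pics/d0.png

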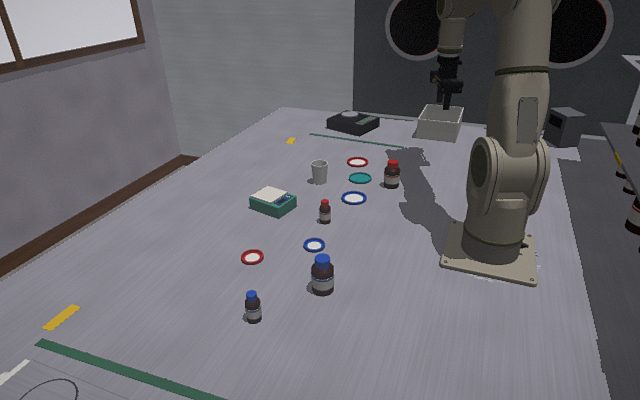

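The candidates in the scene picture are:
- **Bottles:** red large (259,154), red small (322,202), blue large (439,206), blue small (490,252). The shelf bottles behind them are lookalikes and are not meant.
- **Dishes:** red large (190,178), blue large (280,188), blue small (370,220), red small (392,265). The turquoise dish at (234,181) is a decoy.
- **Bystanders:** beaker (223,199) and hotplate (278,244).

I'll measure these with a colour mask in both views and check them in one crop.

```bash
python3 - <<'E'
from h import *
for f in('s0','d0'):
    c=ld(f); hsv=cv2.cvtColor(c['image'],cv2.COLOR_RGB2HSV); H,S,V=cv2.split(hsv)
    for nm,m in(('red',((H<8)|(H>172))&(S>130)&(V>70)),('blue',(H>105)&(H<125)&(S>130)&(V>60)),('turq',(H>80)&(H<95)&(S>130)&(V>60))):
        n,l,st,ce=cv2.connectedComponentsWithStats(m.astype(np.uint8))
        for i in range(1,n):
            if st[i,4]<25: continue
            vs,us=np.where(l==i)
            P=np.array([px(c,u,v) for u,v in zip(us,vs)])
            if not(0.2<np.hypot(*P[:,:2].mean(0))<0.95) or P[:,2].mean()>.12 or P[:,2].mean()<-.02: continue
            zm=np.median(P[:,2])
            if zm<.02:
                Q=np.array([px(c,u,v,.009) for u,v in zip(us,vs)],np.float32)
                (x,y),rad=cv2.minEnclosingCircle(Q[:,:2]); print(f,nm,'dish',ce[i].round(),round(x,4),round(y,4),'d',round(2*rad,3))
            else:
                zt=np.percentile(P[:,2],97); h=.095 if zt>.085 else .075
                top=P[P[:,2]>zt-.006]
                (x,y),rad=cv2.minEnclosingCircle(P[:,:2].astype(np.float32))
                print(f,nm,'cap',ce[i].round(),'ztop',zt.round(3),'topmean',top[:,:2].mean(0).round(4),'circ',round(x,4),round(y,4),round(2*rad,3))
c=ld('s0')
for u,v in((223,190),(215,187),(232,187),(223,214),(278,225),(249,240),(306,238),(275,262)):print(u,v,px(c,u,v).round(3))
cv2.imwrite('pics/s0crop.png',cv2.resize(c['image'][130:290,160:520,::-1],None,fx=2.2,fy=2.2,interpolation=cv2.INTER_CUBIC))
E
```

```text
s0 red cap [311.  70.] ztop 0.087 topmean [-0.4265 -0.5261] circ -0.429 -0.5289 0.033
s0 red cap [512.  91.] ztop 0.12 topmean [-0.4236  0.3817] circ -0.4294 0.382 0.042
s0 red cap [257. 143.] ztop 0.097 topmean [ 0.3463 -0.2923] circ 0.3452 -0.2942 0.033
s0 red cap [322. 192.] ztop 0.077 topmean [0.4792 0.0133] circ 0.4782 0.0128 0.021Traceback (most recent call last):
  File "<stdin>", line 14, in <module>
cv2.error: OpenCV(4.12.0) /io/opencv/modules/imgproc/src/shapedescr.cpp:201: error: (-215:Assertion failed) count >= 0 && (depth == CV_32F || depth == CV_32S) in function 'minEnclosingCircle'
```

```bash
cat > m.py <<'E'
from h import *
def meas(f):
    c=ld(f); hsv=cv2.cvtColor(c['image'],cv2.COLOR_RGB2HSV); H,S,V=cv2.split(hsv)
    for nm,m in(('red',((H<8)|(H>172))&(S>110)&(V>60)),('blue',(H>105)&(H<125)&(S>110)&(V>50)),('turq',(H>80)&(H<95)&(S>130)&(V>60))):
        n,l,st,ce=cv2.connectedComponentsWithStats(m.astype(np.uint8))
        for i in range(1,n):
            if st[i,4]<25: continue
            vs,us=np.where(l==i)
            P=np.array([px(c,u,v) for u,v in zip(us,vs)])
            if not(0.2<np.hypot(*P[:,:2].mean(0))<0.95) or P[:,0].mean()<0 or P[:,2].mean()>.12 or P[:,2].mean()<-.02: continue
            zm=np.median(P[:,2])
            if zm<.02:
                Q=np.array([px(c,u,v,.009) for u,v in zip(us,vs)])[:,:2].astype(np.float32).copy()
                (x,y),rad=cv2.minEnclosingCircle(Q); print(f,nm,'dish',ce[i].round(),round(x,4),round(y,4),'d',round(2*rad,3))
            else:
                zt=np.percentile(P[:,2],97); top=P[P[:,2]>zt-.006]
                (x,y),rad=cv2.minEnclosingCircle(top[:,:2].astype(np.float32).copy())
                print(f,nm,'cap',ce[i].round(),'ztop',zt.round(3),'topmean',top[:,:2].mean(0).round(4),'circ',round(x,4),round(y,4),round(2*rad,3))
E
python3 - <<'E'
from m import *
meas('s0');meas('d0')
c=ld('s0')
for u,v in((223,190),(215,187),(232,187),(223,214),(278,225),(249,240),(306,238),(275,262)):print(u,v,px(c,u,v).round(3))
cv2.imwrite('pics/s0crop.png',cv2.resize(c['image'][130:290,160:520,::-1],None,fx=2.2,fy=2.2,interpolation=cv2.INTER_CUBIC))
E
```

```text
s0 red cap [257. 143.] ztop 0.097 topmean [ 0.345  -0.2941] circ 0.3435 -0.2952 0.035
s0 red dish [189. 176.] 0.515 -0.4426 d 0.083
s0 red cap [322. 192.] ztop 0.077 topmean [0.4786 0.0124] circ 0.4764 0.0123 0.023
s0 red dish [392. 264.] 0.5953 0.253 d 0.062
s0 blue dish [279. 186.] 0.439 -0.1563 d 0.084
s0 blue cap [441. 194.] ztop 0.097 topmean [0.3816 0.303 ] circ 0.7909 0.3554 0.886
s0 blue dish [369. 219.] 0.4593 0.1439 d 0.062
s0 blue cap [288. 227.] ztop 0.045 topmean [ 0.6204 -0.0101] circ 0.621 -0.0068 0.03
s0 blue cap [298. 232.] ztop 0.046 topmean [0.6252 0.0203] circ 0.6254 0.0169 0.024
s0 blue cap [494. 241.] ztop 0.077 topmean [0.4796 0.4473] circ 0.4769 0.4454 0.026
s0 turq dish [236. 180.] 0.4645 -0.3067 d 0.078
d0 red dish [357. 161.] 0.5138 -0.4356 d 0.095
d0 red cap [392. 164.] ztop 0.098 topmean [ 0.3417 -0.2936] circ 0.3418 -0.2949 0.042
d0 red cap [324. 202.] ztop 0.077 topmean [0.474  0.0151] circ 0.473 0.0128 0.024
d0 red dish [252. 256.] 0.5892 0.258 d 0.07
d0 blue dish [354. 197.] 0.4345 -0.1508 d 0.096
d0 blue cap [281. 201.] ztop 0.045 topmean [0.6224 0.0094] circ 0.6249 0.0064 0.054
d0 blue dish [314. 244.] 0.4541 0.1484 d 0.069
d0 blue cap [322. 261.] ztop 0.097 topmean [0.3644 0.3101] circ 0.2211 0.661 0.812
d0 blue cap [251. 296.] ztop 0.077 topmean [0.4742 0.4508] circ 0.4738 0.4498 0.023
d0 turq dish [360. 178.] 0.4598 -0.299 d 0.087
223 190 [ 0.573 -0.252  0.054]
215 187 [ 0.587 -0.266  0.068]
232 187 [ 0.496 -0.291  0.008]
223 214 [ 0.614 -0.229  0.005]
278 225 [ 0.624 -0.037  0.043]
249 240 [ 0.708 -0.064  0.048]
306 238 [0.625 0.044 0.033]
275 262 [0.73  0.022 0.034]
```

View pics/s0crop.png

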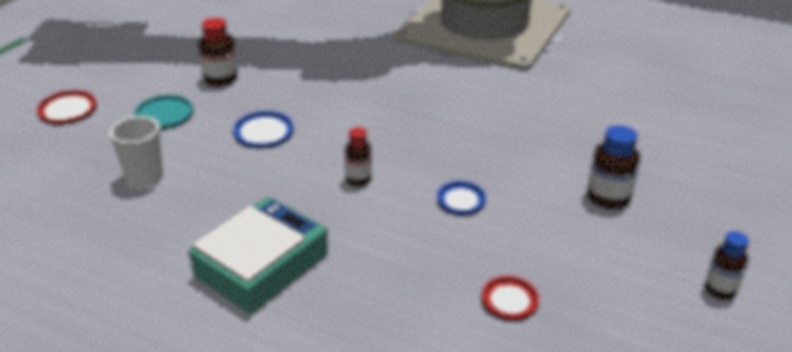

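The crop confirms the choice: each cap and dish rim colour is distinct, and the turquoise dish has no white disc. I'll turn the tool so its z is world x and its x is world −y (a row is then [-dy, -dz, dx]), then go above the red large bottle.

```bash
python3 -m jog '[[0,0,0,0,-7,0],[0,0,0,0,-7,0],[0,0,0,0,-7,0],[0,0,0,0,-7,0],[0,0,0,0,-7,0],[0,0,0,0,-7,0],[0,0,0,0,-7,0],[0,0,0,0,-7,0],[0,0,0,0,-7,0],[0,0,0,0,-5.7,0]]' 1
python3 - <<'E'
from h import *
s=r.read_state();print(s['joint_positions'].round(2),Ro.from_quat(s['eef_rot']).as_matrix().round(3).tolist())
E
python3 -m jog '[[-0.03,0,0.01,0,0,0],[-0.03,0,0.01,0,0,0],[-0.03,0,0.01,0,0,0],[-0.03,0,0.01,0,0,0],[-0.03,0,0.01,0,0,0],[-0.03,0,0.01,0,0,0],[-0.03,0,0.01,0,0,0],[-0.02,0,0.01,0,0,0],[0,0,0,0,0,0]]'
```

```text
time: 0.93
ee_pos: [0.2259, -0.5793, 0.1903]
eef_rot: [-0.506, 0.496, -0.489, 0.509]
ft_force: [0.1, 0.7, -0.3]
width: 0.0872
[ 1.3   0.35 -0.23  1.46  0.08  1.36  1.1 ] [[0.03, -0.004, 1.0], [-0.999, 0.01, 0.03], [-0.01, -1.0, -0.004]]
time: 1.68
ee_pos: [0.2964, -0.3355, 0.1868]
eef_rot: [-0.507, 0.498, -0.485, 0.51]
ft_force: [0.3, -0.3, -0.8]
width: 0.0869
```

```bash
cat > go.py <<'E'
from h import *
import sys
s=r.read_state(); R=Ro.from_quat(s['eef_rot']).as_matrix()
T=np.array([[0,0,1],[-1,0,0],[0,-1,0.]]); 
print('shift',(R.T@(np.array([float(a) for a in sys.argv[1:4]])-s['ee_pos'])).round(4),'turn',np.rad2deg(Ro.from_matrix(R.T@T).as_rotvec()).round(1),'q',s['joint_positions'].round(2))
E
python3 -c "
from m import *
c=snap('wrist','w0');meas('w0');print((-c['R'].T@c['t']).round(3),c['R'].round(2).tolist())"; python3 go.py .344 -.295 .19
```

```text
w0 red cap [375. 152.] ztop 0.096 topmean [ 0.3411 -0.297 ] circ 0.3267 -0.2899 0.07
w0 blue dish [464.  31.] 0.4356 -0.1586 d 0.083
w0 turq dish [481. 147.] 0.4682 -0.3022 d 0.077
w0 turq dish [454. 177.] 0.4489 -0.3249 d 0.061
[ 0.296 -0.273  0.376] [[1.0, 0.03, -0.01], [0.04, -0.97, 0.23], [-0.0, -0.23, -0.97]]
shift [-0.0406 -0.0031  0.0499] turn [ 0.6  1.9 -0.9] q [ 1.15 -0.02 -0.39  1.88 -0.01  1.29  0.8 ]
```

View pics/w0.png

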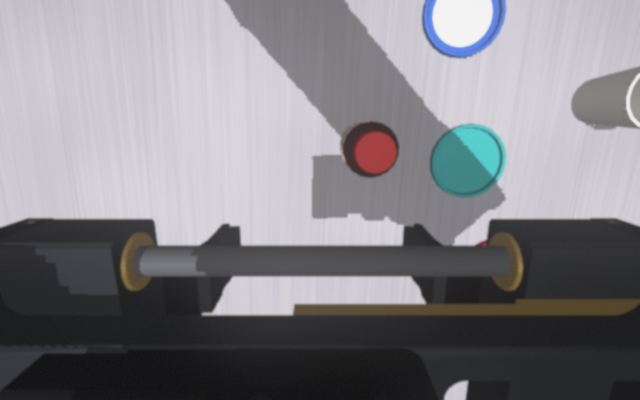

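Wrist view: the red cap is centred at about (376,153), the blue large dish at about (464,15) and the turquoise decoy at (468,160).

```bash
python3 -c "
from m import *
c=ld('w0')
print(px(c,376,153,.095),px(c,370,149,.0665))"
```

```text
[ 0.342048   -0.29758653  0.095     ] [ 0.34068113 -0.29649167  0.0665    ]
```

```bash
python3 -m jog '[[-0.02,0,0.024,0.6,1.9,-0.9],[-0.0185,0,0.024,0,0,0],[0,0,0,0,0,0]]' && python3 go.py .342 -.297 .033
```

```text
time: 1.98
ee_pos: [0.3422, -0.2996, 0.1866]
eef_rot: [0.499, -0.501, 0.502, -0.498]
ft_force: [-0.5, 0.6, -0.1]
width: 0.087
shift [-0.0029  0.1536 -0.0003] turn [-0.  -0.4  0.1] q [ 1.09 -0.02 -0.46  1.88 -0.01  1.28  0.62]
```

```bash
python3 -m jog '[[-0.003,0.03,0,0,0,0],[0,0.03,0,0,0,0],[0,0.03,0,0,0,0],[0,0.03,0,0,0,0],[0,0.02,0,0,0,0],[0,0.0136,0,0,0,0],[0,0,0,0,0,0]]' && python3 -m jog '[[0,0,0,0,0,0],[0,0,0,0,0,0],[0,0,0,0,0,0],[0,0,0,0,0,0],[0,0,0,0,0,0],[0,0,0,0,0,0]]' -1 20; python3 go.py .342 -.297 .033
```

```text
time: 2.57
ee_pos: [0.3408, -0.3042, 0.0267]
eef_rot: [0.498, -0.501, 0.504, -0.497]
ft_force: [0.0, 0.5, 0.1]
width: 0.087
time: 3.07
ee_pos: [0.3411, -0.3081, 0.0299]
eef_rot: [0.498, -0.5, 0.506, -0.496]
ft_force: [-0.1, -0.1, -0.1]
width: 0.0551
shift [-0.0111 -0.0031  0.0008] turn [-0.2 -0.7  0.4] q [ 1.07  0.17 -0.46  2.05  0.1   0.93  0.54]
```

Holding rows let the tool drift 11 mm in y, so I'll reopen, correct the position, then grip.

```bash
python3 -m jog '[[0,0,0,0,0,0],[-0.006,0,0,0,-0.7,0],[-0.006,-0.002,0,0,0,0],[0,0,0,0,0,0]]' 1; python3 go.py .342 -.297 .033
```

```text
time: 3.4
ee_pos: [0.3419, -0.2954, 0.0331]
eef_rot: [0.501, -0.496, 0.503, -0.499]
ft_force: [0.7, 0.0, 1.2]
width: 0.0742
shift [0.0016 0.0001 0.0001] turn [-0.3  0.   0.5] q [ 1.06  0.15 -0.48  2.07  0.09  0.93  0.54]
```

```bash
python3 -m jog '[[0.001,0,0,0,0,0],[0,0,0,0,0,0],[0,0,0,0,0,0],[0,0,0,0,0,0],[0,0,0,0,0,0],[0,0,0,0,0,0]]' -1 20;  python3 -m jog '[[0,0,0,0,0,0],[0,0,0,0,0,0],[0,-0.005,0,0,0,0],[0,-0.015,0,0,0,0],[0,-0.025,0,0,0,0],[0,-0.03,0,0,0,0],[0,-0.03,0,0,0,0],[0,0,0,0,0,0]]'; python3 go.py .514 -.4405 .15
```

```text
time: 3.9
ee_pos: [0.3418, -0.2961, 0.0333]
eef_rot: [0.501, -0.496, 0.503, -0.499]
ft_force: [-0.5, 0.2, 0.9]
width: 0.0528
time: 4.57
ee_pos: [0.3393, -0.2929, 0.1413]
eef_rot: [0.501, -0.498, 0.5, -0.5]
ft_force: [2.1, -1.0, -2.5]
width: 0.0528
shift [ 0.148  -0.0081  0.1744] turn [-0.   0.1  0.2] q [ 1.09  0.01 -0.48  1.96  0.01  1.18  0.61]
```

```bash
python3 -m jog '[[0.01,0,0.01,0,0,0],[0.025,0,0.02,0,0,0],[0.03,0,0.025,0,0,0],[0.03,-0.002,0.025,0,0,0],[0.03,0,0.025,0,0,0],[0.03,-0.002,0.025,0,0,0],[0.03,0,0.02,0,0,0],[0.02,-0.004,0.012,0,0,0],[0.01,0,0.01,0,0,0],[0,0,0,0,0,0]]'
python3 -c "
from m import *
snap('wrist','w1');meas('w1')"; python3 go.py .514 -.4405 .15
```

```text
time: 5.4
ee_pos: [0.5165, -0.5174, 0.1482]
eef_rot: [0.502, -0.499, 0.501, -0.498]
ft_force: [-0.0, -0.2, -2.7]
width: 0.0528
w1 red dish [319. 107.] 0.5133 -0.4461 d 0.083
w1 turq dish [257.   0.] 0.4581 -0.3499 d 0.017
shift [-0.0762 -0.0023 -0.0017] turn [ 0.2 -0.   0.3] q [ 0.96  0.62 -0.39  1.18  0.24  1.38  0.59]
```

View pics/w1.png

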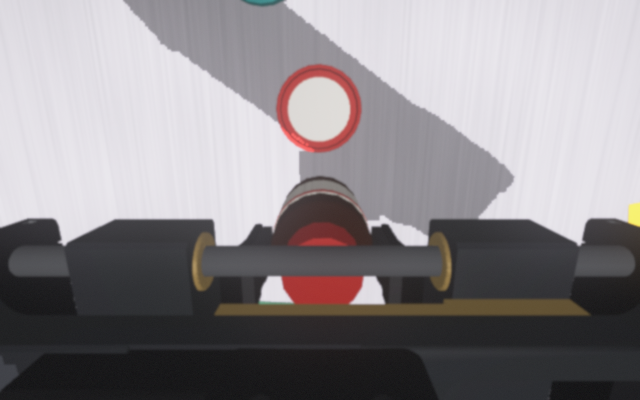

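The red large dish is centred at (319,107), unobstructed, and the bottle hangs straight in the fingers. Target is (.513,-.4445).

```bash
python3 -m jog '[[-0.015,0,-0.002,0,0,0],[-0.025,0,-0.001,0,0,0],[-0.02,0,0,0,0,0],[-0.013,0,0,0,0,0],[0,0,0,0,0,0]]'; python3 go.py .513 -.4445 .045
```

```text
time: 5.87
ee_pos: [0.5092, -0.439, 0.1448]
eef_rot: [0.502, -0.502, 0.499, -0.497]
ft_force: [0.3, 0.1, -1.6]
width: 0.0526
shift [0.0052 0.0998 0.0046] turn [ 0.5 -0.1  0.1] q [ 0.94  0.5  -0.43  1.37  0.21  1.32  0.5 ]
```

```bash
python3 -m jog '[[0.003,0.02,0.003,0.5,0,0],[0.002,0.025,0.001,0,0,0],[0,0.025,0,0,0,0],[0,0.015,0,0,0,0],[0,0.008,0,0,0,0],[0,0,0,0,0,0]]'; python3 go.py .513 -.4445 .0365
```

```text
time: 6.37
ee_pos: [0.5112, -0.4458, 0.0514]
eef_rot: [0.501, -0.498, 0.503, -0.499]
ft_force: [-0.5, 0.5, -2.6]
width: 0.0522
shift [-0.0014  0.0149  0.0018] turn [-0.1 -0.   0.4] q [ 0.94  0.58 -0.41  1.45  0.25  1.15  0.49]
```

```bash
python3 -m jog '[[-0.001,0.006,0.002,0,0,0.3],[0,0.004,0,0,0,0],[0,0.003,0,0,0,0],[0,0.0015,0,0,0,0],[0,0,0,0,0,0]]'; python3 go.py .513 -.4445 .0365
```

```text
time: 6.78
ee_pos: [0.5141, -0.4467, 0.0389]
eef_rot: [0.499, -0.498, 0.503, -0.5]
ft_force: [0.3, 0.4, -0.9]
width: 0.0526
shift [-0.0022  0.0024 -0.0011] turn [-0.3 -0.1  0.3] q [ 0.94  0.6  -0.41  1.46  0.25  1.13  0.48]
```

```bash
python3 -m jog '[[-0.002,0.0015,-0.001,0,0,0],[0,0.001,0,0,0,0],[0,0.001,0,0,0,0]]'; python3 go.py .513 -.4445 .0365
```

```text
time: 7.03
ee_pos: [0.5138, -0.445, 0.0367]
eef_rot: [0.499, -0.497, 0.504, -0.5]
ft_force: [0.4, 0.8, -0.9]
width: 0.0528
shift [-0.0005  0.0001 -0.0008] turn [-0.4 -0.1  0.3] q [ 0.94  0.6  -0.41  1.46  0.25  1.12  0.48]
```

```bash
python3 -m jog '[[0,0.001,0,0,0,0],[0,0.0005,0,0,0,0]]'; python3 -m jog '[[0,0,0,0,0,0],[0,0,0,0,0,0],[0,0,0,0,0,0],[0,0,0,0,0,0]]' 0.75;python3 go.py .513 -.4445 .18
```

```text
time: 7.2
ee_pos: [0.514, -0.4451, 0.0365]
eef_rot: [0.499, -0.497, 0.504, -0.5]
ft_force: [-2.5, 0.9, 1.4]
width: 0.0527
time: 7.53
ee_pos: [0.5146, -0.4456, 0.0372]
eef_rot: [0.499, -0.496, 0.505, -0.5]
ft_force: [-0.2, 0.4, 0.1]
width: 0.0709
shift [ 1.000e-04 -1.428e-01 -4.000e-04] turn [-0.5 -0.1  0.5] q [ 0.94  0.6  -0.41  1.46  0.25  1.12  0.48]
```

```bash
python3 -m jog '[[0,-0.01,0,0,0,0],[0,-0.02,0,0,0,0],[0,-0.03,0,0,0,0],[0,-0.04,0,0,0,0],[0,-0.04,0,0,0,0],[-0.02,0,0,0,0,0],[-0.03,0,-0.003,0,0,0],[-0.04,0,-0.004,0,0,0],[-0.04,0,-0.004,0,0,0],[-0.04,0,-0.004,0,0,0]]' 1; python3 -m jog '[[-0.04,0,-0.004,0,0,0],[-0.04,0,-0.004,0,0,0],[-0.04,0,-0.004,0,0,0],[-0.03,0,-0.004,0,0,0],[-0.015,0,0,0,0,0],[0,0,0,0,0,0]]'; python3 go.py .476 -.065 .18
python3 -c "
from m import *
snap('wrist','w2');meas('w2')"
```

```text
time: 8.37
ee_pos: [0.4971, -0.2781, 0.1878]
eef_rot: [0.496, -0.498, 0.51, -0.496]
ft_force: [0.2, -0.5, 0.2]
width: 0.087
time: 8.87
ee_pos: [0.4823, -0.096, 0.1915]
eef_rot: [0.499, -0.492, 0.51, -0.5]
ft_force: [-0.1, -0.3, -0.3]
width: 0.0871
shift [-0.0312  0.0108 -0.0066] turn [-1.1 -0.2  1. ] q [ 0.73  0.06 -0.65  1.8   0.06  1.27  0.06]
w2 red cap [310.  67.] ztop 0.076 topmean [0.4754 0.0095] circ 0.476 -0.0033 0.049
w2 blue cap [457.  86.] ztop 0.044 topmean [ 0.6203 -0.0044] circ 0.5592 -0.0005 0.169
w2 blue dish [280. 217.] 0.4363 -0.1582 d 0.083
w2 turq dish [287. 311.] 0.4385 -0.2785 d 0.022
```

View pics/w2.png

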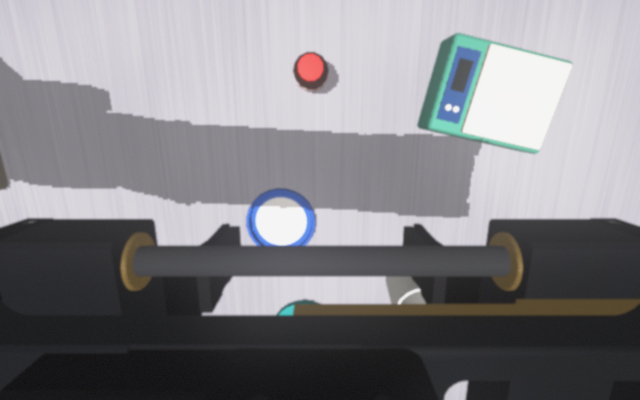

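The red small cap is at (310,67), the blue large dish at (281,219), and the hotplate is clear on the right.

```bash
python3 -c "
from m import *
c=ld('w2');print(px(c,310.5,67,.075))"; python3 -m jog '[[-0.03,0,-0.002,-1,0,1],[-0.035,0,-0.002,0,0,0],[-0.03,0,-0.002,0,0,0],[-0.012,0,0,0,0,0],[0,0,0,0,0,0]]'; python3 go.py .476 .011 .02
```

```text
[0.47569295 0.00999348 0.075     ]
time: 9.33
ee_pos: [0.4783, 0.006, 0.1932]
eef_rot: [0.496, -0.502, 0.505, -0.497]
ft_force: [-0.2, -0.2, 0.3]
width: 0.087
shift [-0.0053  0.1732 -0.003 ] turn [-0.2 -0.8  0.1] q [ 0.62  0.05 -0.74  1.81  0.04  1.29 -0.15]
```

```bash
python3 -m jog '[[-0.004,0.03,-0.002,0,-0.8,0],[-0.001,0.035,0,0,0,0],[0,0.035,0,0,0,0],[0,0.03,0,0,0,0],[0,0.02,0,0,0,0],[0,0.008,0,0,0,0],[0,0,0,0,0,0]]'; python3 go.py .476 .011 .02
```

```text
time: 9.92
ee_pos: [0.4824, -0.0033, 0.0319]
eef_rot: [0.496, -0.499, 0.507, -0.498]
ft_force: [-0.4, -0.9, 0.2]
width: 0.0864
shift [-0.0143  0.0118 -0.0067] turn [-0.6 -0.7  0.4] q [ 0.57  0.26 -0.72  1.99  0.22  0.96 -0.27]
```

```bash
python3 -m jog '[[-0.008,0.005,-0.003,0,-0.7,0.4],[-0.006,0.005,-0.003,0,0,0],[0,0,0,0,0,0]]'; python3 go.py .476 .011 .02
```

```text
time: 10.17
ee_pos: [0.4781, 0.0092, 0.0233]
eef_rot: [0.496, -0.498, 0.504, -0.503]
ft_force: [0.1, 0.7, -0.4]
width: 0.0864
shift [-0.0018  0.0033 -0.0021] turn [-0.7 -0.1 -0. ] q [ 0.55  0.26 -0.73  2.01  0.22  0.94 -0.29]
```

```bash
python3 -m jog '[[-0.002,0.002,-0.002,0,0,0],[0,0,0,0,0,0],[0,0,0,0,0,0],[0,0,0,0,0,0],[0,0,0,0,0,0],[0,0,0,0,0,0],[0,0,0,0,0,0],[0,0,0,0,0,0]]' -1 20; python3 go.py .476 .011 .02;  python3 -m jog '[[0,0,0,0,0,0],[0,0,0,0,0,0],[0,-0.005,0,0,0,0],[0,-0.015,0,0,0,0],[0,-0.025,0,0,0,0],[0,-0.03,0,0,0,0],[0,-0.03,0,0,0,0],[0,0,0,0,0,0]]'; python3 go.py .592 .255 .13
```

```text
time: 10.83
ee_pos: [0.4787, 0.0117, 0.0248]
eef_rot: [0.495, -0.495, 0.505, -0.504]
ft_force: [-0.5, 1.1, -0.7]
width: 0.0415
shift [ 0.0007  0.0047 -0.0028] turn [-1.1 -0.1  0.1] q [ 0.55  0.26 -0.73  2.01  0.22  0.93 -0.29]
time: 11.5
ee_pos: [0.4738, 0.0125, 0.133]
eef_rot: [-0.497, 0.497, -0.503, 0.504]
ft_force: [0.1, -0.4, -0.4]
width: 0.0311
shift [-0.2424  0.0049  0.1182] turn [-0.7  0.  -0.1] q [ 0.62  0.09 -0.76  1.91  0.07  1.16 -0.17]
```

The width reads 31 mm where I expected about 33, so I'll check the grip before carrying.

```bash
python3 -c "
from m import *
c=snap('wrist','w3');meas('w3');d=snap('scene','s3');cv2.imwrite('pics/s3c.png',cv2.resize(np.hstack([d['image'][80:230,240:400],c['image'][150:300,240:400]])[:,:,::-1],None,fx=2.5,fy=2.5))"
```

```text
w3 blue dish [300.  41.] 0.457 0.1421 d 0.06
w3 blue cap [501. 182.] ztop 0.045 topmean [0.6338 0.0224] circ 0.5537 0.0434 0.178
w3 blue cap [472. 213.] ztop 0.045 topmean [ 0.6117 -0.0066] circ 0.6122 -0.009 0.006
w3 blue dish [290. 301.] 0.4438 -0.1179 d 0.018
```

View pics/s3c.png

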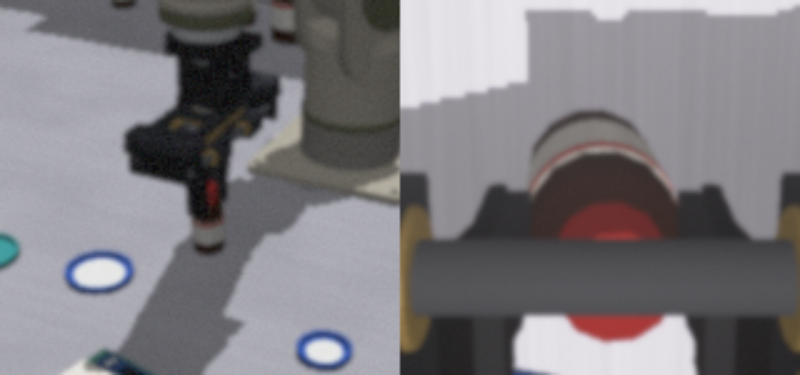

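```bash
python3 -c "
from h import *
c=ld('s3')
for z in(.08,.09,.1,.11,.12):
  a=[]
  for dx,dy in((0,0),(.0145,.0085)):
    p=c['K']@(c['R']@np.array([.474+dx,.0115+dy,z])+c['t']);a.append((p[:2]/p[2]).round(1))
  print(z,a)
for v in range(150,186,3): print(v,px(c,323,v).round(3),c['image'][v,323])"
```

```text
0.08 [array([322.7, 187.9]), array([323. , 191.4])]
0.09 [array([322.7, 184.7]), array([323. , 188.2])]
0.1 [array([322.6, 181.6]), array([322.9, 185. ])]
0.11 [array([322.6, 178.4]), array([322.9, 181.8])]
0.12 [array([322.5, 175.1]), array([322.8, 178.5])]
150 [0.454 0.003 0.182] [29 27 27]
153 [0.471 0.012 0.184] [75 22 22]
156 [0.483 0.018 0.183] [80 29 27]
159 [0.482 0.018 0.174] [66 22 26]
162 [0.482 0.018 0.165] [46 30 30]
165 [0.486 0.02  0.159] [33 30 25]
168 [0.487 0.02  0.151] [48 35 28]
171 [0.486 0.019 0.141] [102  86  85]
174 [0.488 0.02  0.133] [109 110 108]
177 [0.486 0.019 0.123] [95 94 93]
180 [0.488 0.02  0.115] [32 26 24]
183 [ 0.342 -0.057 -0.   ] [ 97  97 103]
```

The bottle is held upright with its underside at about z .110, 23 mm below the TCP. I'll move to just short of the red small dish and look.

```bash
python3 -m jog '[[-0.01,0,0.01,0,0,0],[-0.025,0,0.02,0,0,0],[-0.035,0,0.02,0,0,0],[-0.03,0,0.02,0,0,0],[-0.03,0,0.02,0,0,0],[-0.02,0,0.02,0,0,0],[-0.01,0,0.01,0,0,0],[0,0,0,0,0,0]]'
python3 -c "
from m import *
snap('wrist','w4');meas('w4')"; python3 go.py .592 .252 .13
```

```text
time: 12.27
ee_pos: [0.5912, 0.1739, 0.1158]
eef_rot: [-0.501, 0.503, -0.501, 0.495]
ft_force: [-1.0, -0.0, -1.3]
width: 0.0312
w4 red cap [14.  6.] ztop 0.071 topmean [0.3918 0.3114] circ 0.489 0.2778 0.223
w4 red dish [323.  99.] 0.5929 0.2525 d 0.06
w4 blue cap [ 2. 28.] ztop 0.079 topmean [0.3852 0.2968] circ 0.3834 0.2973 0.02
w4 blue cap [51. 42.] ztop 0.05 topmean [0.3961 0.2936] circ 0.4917 0.2708 0.213
w4 blue dish [181. 204.] 0.4575 0.1464 d 0.06
shift [-0.0791 -0.0149  0.0009] turn [ 0.5 -0.5  0.2] q [ 0.23  0.49 -0.77  1.55  0.35  1.26 -0.61]
```

```bash
python3 -m jog '[[-0.015,-0.002,0,0.5,-0.5,0],[-0.025,0,0,0,0,0],[-0.02,0,0,0,0,0],[-0.012,0,0,0,0,0],[-0.006,0,0,0,0,0],[0,0,0,0,0,0]]'; python3 go.py .593 .2525 .05
```

```text
time: 12.82
ee_pos: [0.5869, 0.2461, 0.1103]
eef_rot: [0.504, -0.501, 0.501, -0.494]
ft_force: [-0.7, 0.1, -0.4]
width: 0.0309
shift [-0.0071  0.0601  0.0067] turn [ 0.5 -0.3  0.6] q [ 0.09  0.54 -0.77  1.49  0.39  1.28 -0.73]
```

```bash
python3 -m jog '[[-0.005,0.01,0.004,0.5,0,0.5],[-0.004,0.015,0.003,0,0,0],[-0.001,0.02,0,0,0,0],[0,0.012,0,0,0,0],[0,0.006,0,0,0,0],[0,0,0,0,0,0]]'; python3 go.py .593 .2525 .0265
```

```text
time: 13.32
ee_pos: [0.5952, 0.2485, 0.042]
eef_rot: [0.5, -0.501, 0.504, -0.495]
ft_force: [0.4, -1.2, -1.2]
width: 0.0313
shift [-0.0041  0.0155 -0.0022] turn [ 0.1 -0.6  0.4] q [ 0.07  0.62 -0.74  1.54  0.44  1.17 -0.77]
```

```bash
python3 -m jog '[[-0.003,0.005,-0.0015,0,-0.6,0.4],[-0.003,0.005,-0.001,0,0,0],[-0.001,0.002,0,0,0,0],[0,0.001,0,0,0,0],[0,0,0,0,0,0]]'; python3 go.py .593 .2525 .0265
```

```text
time: 13.73
ee_pos: [0.5934, 0.2554, 0.0291]
eef_rot: [-0.5, 0.5, -0.5, 0.5]
ft_force: [0.2, -0.3, -0.5]
width: 0.0311
shift [ 0.0029  0.0026 -0.0004] turn [ 0.  0. -0.] q [ 0.06  0.63 -0.74  1.55  0.45  1.14 -0.77]
```

```bash
python3 -m jog '[[0.002,0.001,0,0,0,0],[0,0.001,0,0,0,0],[0,0.0005,0,0,0,0]]';python3 -m jog '[[0,0.001,0,0,0,0],[0,0.0005,0,0,0,0]]'; python3 go.py .593 .2525 .0265
```

```text
time: 13.98
ee_pos: [0.594, 0.2539, 0.0279]
eef_rot: [-0.499, 0.5, -0.5, 0.501]
ft_force: [-1.2, 0.1, 3.2]
width: 0.0314
time: 14.15
ee_pos: [0.5941, 0.2547, 0.0279]
eef_rot: [-0.499, 0.5, -0.5, 0.501]
ft_force: [-2.4, -0.9, 3.5]
width: 0.0311
shift [ 0.0022  0.0014 -0.0011] turn [-0.1  0.  -0.1] q [ 0.06  0.63 -0.74  1.55  0.45  1.14 -0.77]
```

Floor contact at TCP z .0279 matches the grasp height of .0248 plus the 3 mm floor. I'll release, rise, and go to look at the blue large bottle.

```bash
python3 -m jog '[[0,0,0,0,0,0],[0,0,0,0,0,0],[0,0,0,0,0,0],[0,0,0,0,0,0]]' 0.6; python3 -m jog '[[0,-0.01,0,0,0,0],[0,-0.02,0,0,0,0],[0,-0.03,0,0,0,0],[0,-0.04,0,0,0,0],[0,-0.04,0,0,0,0],[0,-0.025,0,0,0,0],[0.01,0,-0.03,0,0,0],[0.01,0,-0.04,0,0,0],[0.01,0,-0.04,0,0,0],[0.01,0,-0.04,0,0,0],[0.01,0,-0.03,0,0,0],[0,0,-0.02,0,0,0]]' 1; python3 go.py .382 .22 .19
python3 -c "
from m import *
snap('wrist','w5');meas('w5')"
```

```text
time: 14.48
ee_pos: [0.5947, 0.2547, 0.0284]
eef_rot: [-0.499, 0.499, -0.5, 0.502]
ft_force: [-0.2, -0.7, -0.7]
width: 0.0503
time: 15.48
ee_pos: [0.39, 0.204, 0.2042]
eef_rot: [-0.496, 0.501, -0.501, 0.502]
ft_force: [-0.6, -0.1, 1.5]
width: 0.0871
shift [-0.0159  0.0142 -0.0081] turn [-0.3 -0.2 -0.3] q [ 0.38 -0.07 -0.9   1.87 -0.06  1.31 -0.51]
w5 red dish [485. 130.] 0.5913 0.2529 d 0.061
w5 red cap [523. 135.] ztop 0.079 topmean [0.5879 0.2521] circ 0.4951 0.2603 0.212
w5 blue cap [295.  80.] ztop 0.097 topmean [0.3686 0.3007] circ 0.3742 0.2924 0.057
w5 blue dish [374. 222.] 0.4557 0.1426 d 0.06
```

View pics/w5.png

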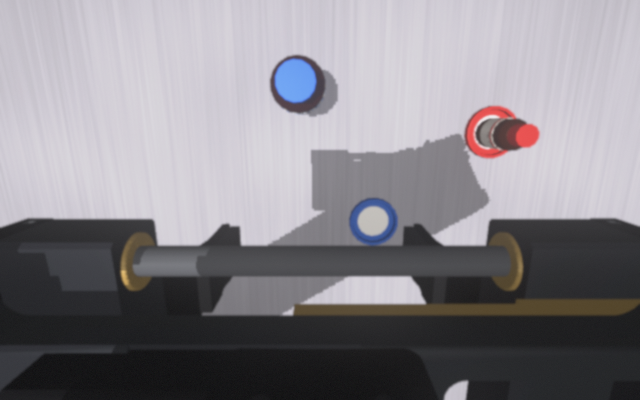

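The red small bottle stands in its dish. The blue large cap is centred at (295.5,80).

```bash
python3 -c "
from m import *
c=ld('w5');print(px(c,295.5,80,.095))"; python3 -m jog '[[-0.03,0.005,-0.006,0,0,0],[-0.035,0.005,-0.006,0,0,0],[-0.025,0.005,-0.005,0,0,0],[-0.01,0,-0.003,0,0,0],[0,0,0,0,0,0]]'; python3 go.py .369 .302 .033
```

```text
[0.36871812 0.30139742 0.095     ]
time: 15.95
ee_pos: [0.366, 0.308, 0.1937]
eef_rot: [0.494, -0.496, 0.505, -0.504]
ft_force: [-0.1, 0.3, 0.4]
width: 0.0871
shift [0.006  0.1607 0.    ] turn [-1.1 -0.2 -0. ] q [ 0.22  0.08 -1.05  1.81  0.08  1.29 -0.85]
```

```bash
python3 -m jog '[[0.006,0.03,0.001,-1,0,0],[0,0.03,0,0,0,0],[0,0.03,0,0,0,0],[0,0.03,0,0,0,0],[-0.003,0.015,0,0,0,0],[-0.003,0.008,0,0,0,0],[0,0,0,0,0,0]]'; python3 go.py .369 .3015 .033
```

```text
time: 16.53
ee_pos: [0.3723, 0.306, 0.0495]
eef_rot: [0.497, -0.499, 0.503, -0.501]
ft_force: [-0.6, -0.8, 0.7]
width: 0.087
shift [ 0.0045  0.0165 -0.0035] turn [-0.5 -0.2 -0. ] q [ 0.11  0.3  -0.99  1.96  0.3   1.02 -1.02]
```

```bash
python3 -m jog '[[0.003,0.01,-0.002,0,0,0],[0.0015,0.006,-0.0015,0,0,0],[0,0,0,0,0,0]]'; python3 go.py .369 .3015 .033;python3 -m jog '[[0,0,0,0,0,0],[0,0,0,0,0,0],[0,0,0,0,0,0],[0,0,0,0,0,0],[0,0,0,0,0,0],[0,0,0,0,0,0],[0,0,0,0,0,0],[0,0,0,0,0,0]]' -1 20; python3 go.py .369 .3015 .033
```

```text
time: 16.78
ee_pos: [0.3705, 0.3011, 0.0346]
eef_rot: [0.496, -0.499, 0.504, -0.502]
ft_force: [-0.3, -1.1, 0.8]
width: 0.0868
shift [-0.0004  0.0015 -0.0015] turn [-0.6 -0.2 -0. ] q [ 0.1   0.31 -0.98  1.99  0.32  0.99 -1.04]
time: 17.45
ee_pos: [0.3719, 0.3016, 0.0373]
eef_rot: [0.495, -0.498, 0.504, -0.503]
ft_force: [-0.4, -0.8, 0.0]
width: 0.0517
shift [ 0.0001  0.0043 -0.003 ] turn [-0.9 -0.3 -0.1] q [ 0.11  0.31 -0.98  1.99  0.32  0.99 -1.03]
```

```bash
python3 -m jog '[[0,0,0,0,0,0],[0,-0.005,0,0,0,0],[0,-0.015,0,0,0,0],[0,-0.025,0,0,0,0],[0,-0.03,0,0,0,0],[0,-0.03,0,0,0,0],[0,-0.015,0,0,0,0],[0.01,0,0.001,0,0,0],[0.02,0,0.003,0,0,0],[0.03,0,0.004,0,0,0],[0.035,0,0.005,0,0,0],[0.035,0,0.005,0,0,0]]'; python3 go.py .4365 -.1575 .16;python3 -m jog '[[0.035,0,0.006,0,0,0],[0.035,0,0.006,0,0,0],[0.035,0,0.006,0,0,0],[0.035,0,0.006,0,0,0],[0.035,0,0.006,0,0,0],[0.03,0,0.006,0,0,0],[0.02,0,0.006,0,0,0],[0,0,0,0,0,0]]'; python3 go.py .4365 -.1575 .16
```

```text
time: 18.45
ee_pos: [0.3844, 0.1754, 0.1648]
eef_rot: [-0.498, 0.495, -0.498, 0.508]
ft_force: [1.7, -1.2, -3.0]
width: 0.0517
shift [0.3336 0.0033 0.0478] turn [-0.7  0.7 -0.4] q [ 0.45 -0.1  -0.91  1.97 -0.08  1.22 -0.42]
time: 19.12
ee_pos: [0.4285, -0.067, 0.1668]
eef_rot: [-0.497, 0.494, -0.502, 0.507]
ft_force: [-0.1, 0.2, -2.9]
width: 0.052
shift [0.0905 0.0068 0.0072] turn [-1.   0.4 -0.1] q [ 0.66 -0.07 -0.58  1.96 -0.04  1.22  0.11]
```

```bash
python3 -m jog '[[0.02,0,0.002,-1,0.4,0],[0.03,0,0.002,0,0,0],[0.025,0,0.002,0,0,0],[0.012,0,0,0,0,0],[0,0,0,0,0,0]]'; python3 go.py .4365 -.1575 .055
```

```text
time: 19.53
ee_pos: [0.4345, -0.1555, 0.1672]
eef_rot: [-0.5, 0.5, -0.498, 0.501]
ft_force: [0.6, 0.4, -2.4]
width: 0.0521
shift [0.0024 0.1122 0.0021] turn [ 0.   0.1 -0.2] q [ 0.74  0.02 -0.49  1.89  0.01  1.24  0.25]
```

```bash
python3 -m jog '[[0.001,0.015,0.001,0,0,0],[0,0.025,0,0,0,0],[-0.001,0.025,0,0,0,0],[-0.002,0.02,0,0,0,0],[-0.002,0.012,0,0,0,0],[0,0.005,0,0,0,0],[0,0,0,0,0,0]]'; python3 go.py .4365 -.1575 .0405
```

```text
time: 20.12
ee_pos: [0.437, -0.142, 0.0635]
eef_rot: [-0.5, 0.499, -0.497, 0.504]
ft_force: [-0.1, 0.0, -2.5]
width: 0.0517
shift [ 0.0156  0.0229 -0.0007] turn [-0.2  0.5 -0.3] q [ 0.71  0.13 -0.51  2.02  0.07  1.01  0.17]
```

```bash
python3 -m jog '[[0.007,0.004,0,0,0.5,-0.3],[0.006,0.006,0,0,0,0],[0.002,0.006,0,0,0,0],[0,0.003,0,0,0,0],[0,0,0,0,0,0]]'; python3 go.py .4365 -.1575 .0405
```

```text
time: 20.53
ee_pos: [0.4392, -0.1582, 0.0458]
eef_rot: [0.498, -0.498, 0.502, -0.501]
ft_force: [-0.4, -0.4, -2.0]
width: 0.0519
shift [-0.0007  0.0052 -0.0027] turn [-0.4 -0.   0.1] q [ 0.71  0.17 -0.49  2.02  0.1   0.97  0.17]
```

```bash
python3 -m jog '[[0,0.002,-0.002,0,0,0],[0,0.002,-0.001,0,0,0],[0,0.001,0,0,0,0],[0,0.001,0,0,0,0]]'; python3 -m jog '[[0,0.001,0,0,0,0],[0,0.0005,0,0,0,0]]'; python3 go.py .4365 -.1575 .0405
```

```text
time: 20.87
ee_pos: [0.4364, -0.1587, 0.0401]
eef_rot: [0.498, -0.498, 0.503, -0.501]
ft_force: [-5.3, 0.4, 13.3]
width: 0.0519
time: 21.03
ee_pos: [0.4365, -0.1594, 0.0403]
eef_rot: [0.498, -0.497, 0.503, -0.501]
ft_force: [-3.3, 0.6, 6.6]
width: 0.0522
shift [-0.0019 -0.0002 -0.0001] turn [-0.5 -0.1  0.2] q [ 0.71  0.17 -0.49  2.03  0.1   0.95  0.17]
```

Floor contact is at the expected height. I'll release and head for the blue small bottle.

```bash
python3 -m jog '[[0,0,0,0,0,0],[0,0,0,0,0,0],[0,0,0,0,0,0],[0,0,0,0,0,0]]' 0.75; python3 -m jog '[[0,-0.01,0,0,0,0],[0,-0.02,0,0,0,0],[0,-0.03,0,0,0,0],[0,-0.04,0,0,0,0],[0,-0.04,0,0,0,0],[0,-0.02,0,0,0,0],[-0.03,0,0.002,0,0,0],[-0.04,0,0.003,0,0,0],[-0.04,0,0.003,0,0,0],[-0.04,0,0.003,0,0,0],[-0.04,0,0.003,0,0,0],[-0.04,0,0.003,0,0,0]]' 1;python3 -m jog '[[-0.04,0,0.003,0,0,0],[-0.04,0,0.003,0,0,0],[-0.04,0,0.003,0,0,0],[-0.04,0,0.003,0,0,0],[-0.04,0,0.003,0,0,0],[-0.04,0,0.003,0,0,0],[-0.03,0,0.003,0,0,0],[-0.02,0,0.003,0,0,0],[0,0,0,0,0,0]]'; python3 go.py .475 .365 .17
python3 -c "
from m import *
snap('wrist','w6');meas('w6')"
```

```text
time: 21.37
ee_pos: [0.4374, -0.1595, 0.0413]
eef_rot: [0.498, -0.497, 0.504, -0.501]
ft_force: [-0.5, -0.5, 0.2]
width: 0.0706
time: 22.37
ee_pos: [0.4541, 0.0731, 0.2186]
eef_rot: [0.493, -0.497, 0.51, -0.5]
ft_force: [1.2, -0.9, -0.1]
width: 0.0871
time: 23.12
ee_pos: [0.4788, 0.3829, 0.2254]
eef_rot: [0.491, -0.495, 0.51, -0.504]
ft_force: [-0.4, 0.3, 0.3]
width: 0.087
shift [ 0.0179  0.0553 -0.0052] turn [-1.6 -0.6  0.1] q [-0.06  0.42 -0.94  1.43  0.36  1.44 -1.01]
w6 red dish [397. 243.] 0.5852 0.281 d 0.017
w6 red cap [411. 287.] ztop 0.284 topmean [0.5216 0.3732] circ 0.5217 0.3732 0.003
w6 blue cap [313. 118.] ztop 0.076 topmean [0.4761 0.4473] circ 0.4761 0.4471 0.023
```

View pics/w6.png

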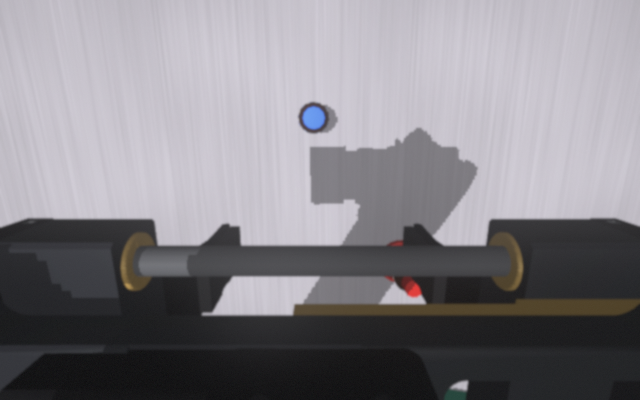

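The blue small cap is at (313,118), which gives (.476,.447).

```bash
python3 -m jog '[[-0.015,0.01,-0.001,-1.5,-0.6,0],[-0.02,0.02,-0.001,0,0,0],[-0.015,0.02,0,0,0,0],[-0.008,0.01,0,0,0,0],[0,0,0,0,0,0]]'; python3 go.py .476 .447 .022
```

```text
time: 23.58
ee_pos: [0.4811, 0.436, 0.1674]
eef_rot: [0.498, -0.499, 0.504, -0.499]
ft_force: [-0.4, -0.9, -0.4]
width: 0.0866
shift [-0.0115  0.1453 -0.006 ] turn [-0.3 -0.4  0.2] q [-0.19  0.55 -0.9   1.4   0.44  1.4  -1.09]
```

```bash
python3 -m jog '[[-0.008,0.02,-0.005,0,-0.4,0],[-0.006,0.03,-0.002,0,0,0],[-0.003,0.03,-0.001,0,0,0],[-0.002,0.03,-0.001,0,0,0],[-0.002,0.015,0,0,0,0],[0,0.006,0,0,0,0],[0,0,0,0,0,0]]'; python3 go.py .476 .447 .022
```

```text
time: 24.17
ee_pos: [0.4812, 0.45, 0.0416]
eef_rot: [0.494, -0.498, 0.507, -0.501]
ft_force: [0.5, 0.5, 0.3]
width: 0.087
shift [ 0.003   0.0195 -0.0054] turn [-0.9 -0.5  0.1] q [-0.24  0.67 -0.84  1.51  0.54  1.19 -1.18]
```

```bash
python3 -m jog '[[0.001,0.008,-0.003,-0.8,0,0],[0.001,0.008,-0.003,0,0,0],[0,0.004,-0.001,0,0,0],[0,0,0,0,0,0]]'; python3 go.py .476 .447 .022;python3 -m jog '[[0,0,0,0,0,0],[0,0,0,0,0,0],[0,0,0,0,0,0],[0,0,0,0,0,0],[0,0,0,0,0,0],[0,0,0,0,0,0],[0,0,0,0,0,0],[0,0,0,0,0,0],[0,0,0,0,0,0],[0,0,0,0,0,0],[0,0,0,0,0,0],[0,0,0,0,0,0]]' -1 20; python3 go.py .476 .447 .022
```

```text
time: 24.5
ee_pos: [0.477, 0.4481, 0.0254]
eef_rot: [0.495, -0.502, 0.504, -0.499]
ft_force: [-0.0, 0.0, -0.4]
width: 0.0869
shift [ 0.0011  0.0034 -0.001 ] turn [-0.3 -0.7 -0.1] q [-0.23  0.69 -0.84  1.53  0.54  1.17 -1.18]
time: 25.5
ee_pos: [0.4769, 0.4509, 0.0295]
eef_rot: [0.494, -0.502, 0.503, -0.501]
ft_force: [-2.5, -1.0, 6.2]
width: 0.0242
shift [ 0.004   0.0075 -0.0009] turn [-0.4 -0.6 -0.3] q [-0.23  0.68 -0.84  1.52  0.54  1.17 -1.18]
```

Width 24 mm is too small for the body, so I'll look before lifting.

```bash
python3 -c "
from m import *
c=snap('wrist','w7');d=snap('side','d7');print(px(d,251,296));cv2.imwrite('pics/d7c.png',cv2.resize(np.hstack([d['image'][220:340,170:330],c['image'][190:310,240:400]])[:,:,::-1],None,fx=2.5,fy=2.5))
s=r.read_state();print(s['torque'],s['width'])"
```

```text
[0.46892104 0.45852066 0.07606168]
[-0.34791951  0.62293573  0.00467653] 0.023908945316873622
```

View pics/d7c.png

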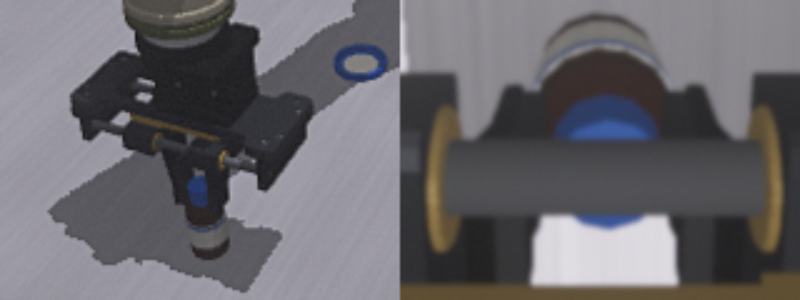

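The bottle looks upright and unmoved, with the cap surface at z .076. The hold drifted upward, so the pads appear to be pinching near the shoulder. I'll reopen, go lower and re-grip.

```bash
python3 -m jog '[[0,0,0,0,0,0],[0,0,0,0,0,0],[0,0,0,0,0,0],[0,0,0,0,0,0],[0,0,0,0,0,0],[0.002,0.004,0,0,-0.5,0],[0.001,0.004,0,0,0,0],[0,0.004,0,0,0,0],[0,0,0,0,0,0]]' 1; python3 go.py .476 .447 .016
```

```text
time: 26.35
ee_pos: [0.477, 0.4473, 0.016]
eef_rot: [-0.497, 0.5, -0.501, 0.503]
ft_force: [0.5, -0.2, -0.7]
width: 0.0763
shift [ 0.0003  0.     -0.001 ] turn [-0.4 -0.1 -0.3] q [-0.23  0.69 -0.83  1.54  0.55  1.15 -1.18]
```

```bash
python3 -m jog '[[0,0,0,0,0,0],[0,0,0,0,0,0],[0,0,0,0,0,0],[0,0.001,0,0,0,0],[0,0,0,0,0,0],[0,0,0,0,0,0],[0,0,0,0,0,0]]' -1 20; python3 -m jog '[[0,0,0,0,0,0],[0,0,0,0,0,0],[0,0,0,0,0,0]]';python3 -m jog '[[0,0,0,0,0,0],[0,0,0,0,0,0],[0,0,0,0,0,0]]'; python3 go.py .476 .447 .016
```

```text
time: 26.93
ee_pos: [0.4769, 0.4474, 0.0146]
eef_rot: [-0.497, 0.5, -0.501, 0.503]
ft_force: [0.6, 0.3, -0.8]
width: 0.045
time: 27.18
ee_pos: [0.4769, 0.4474, 0.0148]
eef_rot: [-0.497, 0.5, -0.501, 0.503]
ft_force: [0.1, 0.6, -0.2]
width: 0.0331
time: 27.43
ee_pos: [0.4769, 0.4474, 0.0147]
eef_rot: [-0.497, 0.5, -0.501, 0.503]
ft_force: [0.1, 0.7, -0.4]
width: 0.0328
shift [ 0.0004 -0.0013 -0.0009] turn [-0.4 -0.1 -0.3] q [-0.23  0.69 -0.83  1.54  0.55  1.15 -1.18]
```

Solid grip at 32.8 mm on the straight body. I'll lift and carry to the blue small dish at (.457,.1435).

```bash
python3 -m jog '[[0,-0.005,0,0,0,0],[0,-0.015,0,0,0,0],[0,-0.025,0,0,0,0],[0,-0.03,0,0,0,0],[0,-0.03,0,0,0,0],[0,-0.015,0,0,0,0],[0.01,0,0,0,0,0],[0.02,0,-0.001,0,0,0],[0.03,0,-0.002,0,0,0],[0.035,0,-0.002,0,0,0],[0.035,0,-0.003,0,0,0]]'; python3 -m jog '[[0.035,0,-0.003,0,0,0],[0.035,0,-0.003,0,0,0],[0.03,0,-0.003,0,0,0],[0.015,0,-0.001,0,0,0],[0,0,0,0,0,0]]'; python3 go.py .457 .1435 .13
python3 -c "
from m import *
c=snap('wrist','w8');meas('w8')
cv2.imwrite('pics/w8c.png',cv2.resize(c['image'][:,:,::-1],None,fx=1,fy=1))"
```

```text
time: 28.35
ee_pos: [0.463, 0.3185, 0.1447]
eef_rot: [-0.499, 0.499, -0.496, 0.507]
ft_force: [0.7, -1.1, 0.1]
width: 0.0333
time: 28.77
ee_pos: [0.4509, 0.1851, 0.1395]
eef_rot: [-0.499, 0.5, -0.5, 0.501]
ft_force: [0.4, 0.4, -1.0]
width: 0.0332
shift [0.0417 0.0095 0.0062] turn [-0.1 -0.1 -0.1] q [ 0.43  0.17 -0.98  1.85  0.15  1.19 -0.6 ]
w8 red dish [459. 113.] 0.5916 0.2528 d 0.061
w8 red cap [501. 114.] ztop 0.079 topmean [0.5888 0.252 ] circ 0.5258 0.2524 0.15
w8 blue dish [346. 211.] 0.4735 0.155 d 0.039
```

View pics/w8c.png

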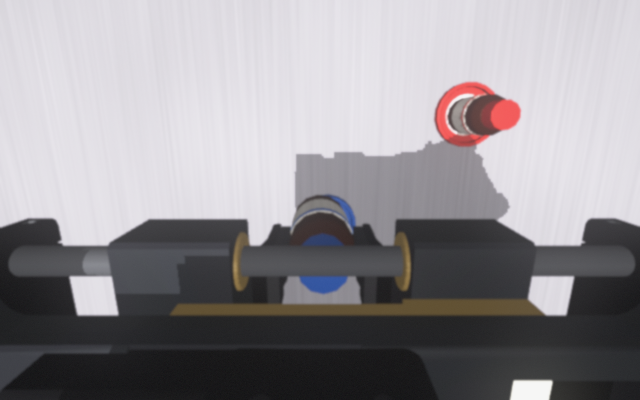

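The blue small bottle hangs upright in the fingers. The red small bottle's dish ring is visible around it.

```bash
python3 -m jog '[[0.012,0,0.003,0,0,0],[0.015,0,0.003,0,0,0],[0.009,0.01,0.001,0,0,0],[0.003,0.02,0,0,0,0],[0,0.02,0,0,0,0],[0,0.015,0,0,0,0],[0,0,0,0,0,0]]'; python3 go.py .457 .1435 .018
```

```text
time: 29.4
ee_pos: [0.4569, 0.1511, 0.0699]
eef_rot: [-0.499, 0.499, -0.499, 0.503]
ft_force: [-1.0, 0.4, 0.2]
width: 0.0326
shift [ 0.0078  0.0519 -0.0002] turn [-0.3  0.3 -0.2] q [ 0.45  0.25 -0.94  1.95  0.23  1.05 -0.59]
```

```bash
python3 -m jog '[[0.004,0.01,0,0,0.3,0],[0.003,0.013,0,0,0,0],[0.001,0.011,0,0,0,0],[0,0.007,0,0,0,0],[0,0.001,0,0,0,0],[0,0,0,0,0,0]]'; python3 go.py .457 .1435 .018
```

```text
time: 29.9
ee_pos: [0.4564, 0.1463, 0.0247]
eef_rot: [-0.498, 0.5, -0.499, 0.503]
ft_force: [-0.6, 0.5, 0.1]
width: 0.0334
shift [0.0028 0.0067 0.0006] turn [-0.2  0.2 -0.4] q [ 0.42  0.32 -0.91  1.99  0.3   0.97 -0.63]
```

```bash
python3 -m jog '[[0.002,0.003,0,0,0,-0.3],[0.001,0.002,0,0,0,0],[0,0.001,0,0,0,0],[0,0.0005,0,0,0,0]]'; python3 -m jog '[[0,0.001,0,0,0,0],[0,0.0005,0,0,0,0]]'; python3 go.py .457 .1435 .018
```

```text
time: 30.23
ee_pos: [0.4576, 0.1437, 0.0191]
eef_rot: [-0.499, 0.498, -0.501, 0.503]
ft_force: [-0.2, 0.6, -0.2]
width: 0.0329
time: 30.4
ee_pos: [0.458, 0.1437, 0.0179]
eef_rot: [-0.499, 0.498, -0.501, 0.503]
ft_force: [1.2, 0.5, -0.2]
width: 0.0328
shift [ 0.0002 -0.0001 -0.001 ] turn [-0.4  0.2 -0.1] q [ 0.41  0.33 -0.9   2.    0.32  0.95 -0.64]
```

```bash
python3 -m jog '[[0,0.001,-0.0005,0,0,0],[0,0.0005,0,0,0,0]]'; python3 -m jog '[[0,0,0,0,0,0],[0,0,0,0,0,0],[0,0,0,0,0,0],[0,0,0,0,0,0],[0,0,0,0,0,0]]' 0.5; python3 -m jog '[[0,-0.01,0,0,0,0],[0,-0.02,0,0,0,0],[0,-0.03,0,0,0,0],[0,-0.04,0,0,0,0],[0,-0.04,0,0,0,0],[0,-0.04,0,0,0,0],[0,-0.03,0,0,0,0],[0,-0.02,-0.02,0,0,0],[0.02,0,-0.02,0,0,0],[0.02,0,-0.02,0,0,0],[0,0,0,0,0,0]]'
python3 -c "
from m import *
for n in('scene','side'):
  f=n[0]+'9';c=snap(n,f);meas(f)
  a=c['image'][110:290,150:520] if n=='scene' else c['image'][130:310,220:590]
  cv2.imwrite('pics/%s_c.png'%f,cv2.resize(a[:,:,::-1],None,fx=2.1,fy=2.1))"
cd pics; python3 -c "
import cv2,numpy as np
cv2.imwrite('fin.png',cv2.resize(np.vstack([cv2.imread('s9.png')[120:300,140:500],cv2.imread('s9.png')[120:300,140:500]]) ,None,fx=1,fy=1)) if 0 else None
a=cv2.imread('s9_c.png')
b=cv2.resize(cv2.imread('s9.png')[130:230,160:340],None,fx=4,fy=4);print(a.shape)"; ls
```

```text
time: 30.57
ee_pos: [0.4582, 0.1441, 0.0175]
eef_rot: [-0.498, 0.497, -0.501, 0.503]
ft_force: [-5.5, -1.3, 10.4]
width: 0.033
time: 30.98
ee_pos: [0.4586, 0.1443, 0.0181]
eef_rot: [-0.498, 0.497, -0.502, 0.503]
ft_force: [-0.4, -0.1, -0.4]
width: 0.0584
time: 31.9
ee_pos: [0.392, 0.1077, 0.2648]
eef_rot: [-0.5, 0.495, -0.497, 0.508]
ft_force: [0.1, -1.0, -0.3]
width: 0.0653
s9 red cap [184. 156.] ztop 0.1 topmean [ 0.529  -0.4279] circ 0.8648 -0.0194 1.133
s9 red dish [190. 181.] 0.517 -0.4414 d 0.083
s9 red cap [394. 244.] ztop 0.08 topmean [0.5938 0.2531] circ 0.5921 0.2527 0.023
s9 red dish [391. 267.] 0.5961 0.2535 d 0.061
s9 blue cap [277. 164.] ztop 0.1 topmean [ 0.4483 -0.1481] circ 0.8237 0.1238 0.998
s9 blue dish [290. 188.] 0.4275 -0.1301 d 0.06
s9 blue dish [272. 192.] 0.4509 -0.1587 d 0.079
s9 blue cap [371. 200.] ztop 0.081 topmean [0.4789 0.151 ] circ 0.8392 0.278 0.828
s9 blue dish [369. 222.] 0.4608 0.1433 d 0.061
s9 blue cap [292. 229.] ztop 0.046 topmean [0.6219 0.003 ] circ 0.6202 0.0043 0.05
s9 turq dish [236. 180.] 0.4635 -0.3069 d 0.077
s9 red cap [359. 142.] z
[... 181 characters left out ...]
 0.025
s9 red dish [252. 259.] 0.5893 0.2597 d 0.068
s9 blue cap [355. 175.] ztop 0.1 topmean [ 0.4316 -0.1532] circ 0.4314 -0.1546 0.036
s9 blue dish [353. 200.] 0.434 -0.148 d 0.09
s9 blue cap [282. 200.] ztop 0.045 topmean [0.6216 0.0027] circ 0.6229 -0.0002 0.068
s9 blue cap [313. 225.] ztop 0.079 topmean [0.4555 0.1482] circ 0.4568 0.1451 0.028
s9 blue dish [314. 247.] 0.4544 0.1494 d 0.068
s9 turq dish [366. 178.] 0.4421 -0.3042 d 0.068
(378, 777, 3)
d0.npz
d0.png
d7.npz
d7.png
d7c.png
s0.npz
s0.png
s0crop.png
s3.npz
s3.png
s3c.png
s9.npz
s9.png
s9_c.png
w0.npz
w0.png
w1.npz
w1.png
w2.npz
w2.png
w3.npz
w3.png
w4.npz
w4.png
w5.npz
w5.png
w6.npz
w6.png
w7.npz
w7.png
w8.npz
w8.png
w8c.png
```

View pics/s9_c.png

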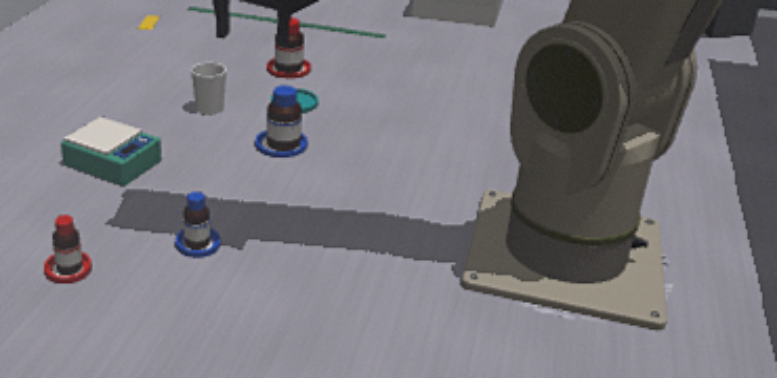

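The view shows all four bottles upright inside their dishes, and the beaker and hotplate look untouched. A quick numeric check of each cap axis, in the scene camera (saved picture overwritten, so one new shot):

```bash
python3 -c "
from h import *
s=r.read_state();print(s['joint_vel'].round(3).max(),s['ee_pos'],s['ft_force'])
c=snap('scene','sf');K,R,t=c['K'],c['R'],c['t']
v,u=np.mgrid[:400,:640];z=c['range_z'];P=((np.linalg.inv(K)@np.stack([u*z,v*z,z]).reshape(3,-1)).T-t)@R
img=c['image'].reshape(-1,3)
for n,x,y,h,rc in(('RL',.514,-.4435,.098,.018),('RS',.594,.2525,.078,.0115),('BL',.4375,-.157,.098,.018),('BS',.458,.1435,.078,.0115)):
  m=(np.hypot(P[:,0]-x,P[:,1]-y)<.04)&(P[:,2]>h-.015)&(P[:,2]<h+.006)&(z.ravel()>0)
  T=P[m]; q=T[T[:,2]>h-.003]; (a,b),d=cv2.minEnclosingCircle(q[:,:2].astype(np.float32).copy())
  print(n,len(q),'top z',np.percentile(T[:,2],95).round(4),'circ',round(a,4),round(b,4),round(2*d,3),'mean',q[:,:2].mean(0).round(4),'dish',x,y)
for n,(U,V) in dict(beaker=(223,214),hot=(249,240)).items():print(n,px(c,U,V).round(3))
d=ld('s0');print('img diff beaker/hotplate',[float(np.abs(c['image'][a:b,e:f].astype(int)-d['image'][a:b,e:f]).mean().round(1)) for a,b,e,f in((183,218,208,236),(220,270,245,310))])
cv2.imwrite('pics/sfc.png',cv2.resize(c['image'][130:290,160:520,::-1],None,fx=2.2,fy=2.2,interpolation=cv2.INTER_CUBIC))"
```

```text
0.059 [0.39369734 0.10948437 0.26422302] [ 0.07798592 -0.33891212  0.47767412]
RL 69 top z 0.0996 circ 0.515 -0.4472 0.042 mean [ 0.5162 -0.444 ] dish 0.514 -0.4435
RS 66 top z 0.0799 circ 0.5913 0.2521 0.024 mean [0.5928 0.2521] dish 0.594 0.2525
BL 73 top z 0.1001 circ 0.4356 -0.1585 0.039 mean [ 0.4362 -0.1574] dish 0.4375 -0.157
BS 43 top z 0.0796 circ 0.4583 0.1437 0.024 mean [0.4599 0.1442] dish 0.458 0.1435
beaker [ 0.615 -0.228  0.006]
hot [ 0.707 -0.065  0.047]
img diff beaker/hotplate [2.3, 2.2]
```

View pics/sfc.png

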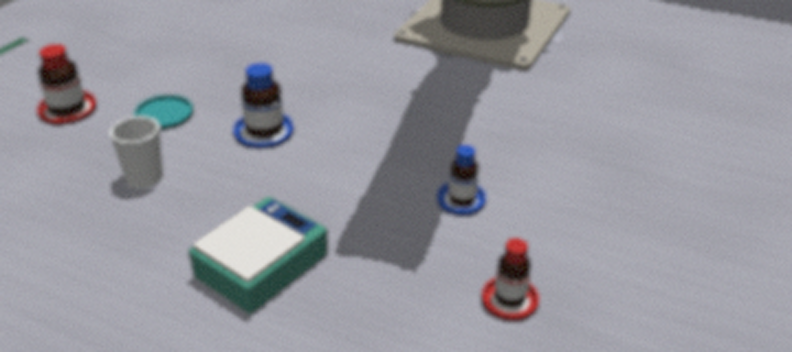

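```bash
python3 -c "
from bench import r
print(r.close_job())"
```

```text
the job is handed in; nothing more can be done
None
```

All four bottles are standing upright in their matching dishes, released, and the job is handed in at about 32 s of the 112 s allowed.

**Position:** The last scene picture puts every cap axis within about 4 mm of its dish centre. The limits are 13 mm for the large and 11.5 mm for the small.

**Height:** Cap tops are about 3 mm higher than when the bottles stood on the table, which matches the dish floor.

**Bystanders:** The beaker and hotplate pixels and depths are unchanged, and the arm was clear of everything.

**Checks that disagreed:**
- **First descent on the red large bottle:** the tool had drifted 11 mm sideways, so I reopened the fingers and corrected before gripping.
- **First grip on the blue small bottle:** the fingers closed to 24 mm on a 34 mm body after the tool drifted up. I reopened and gripped lower, at 33 mm, before lifting.
- **Red small bottle:** it was carried with the fingers reading 31 mm instead of the expected 33. A picture showed it held upright, and it was set down without trouble.
- **Dish positions:** the side camera differed from the scene and wrist cameras by 4–7 mm. I relied on the other two.

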